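# Swing the bauble tray under the capping press and press the cap home

## Robot

A 7-joint arm with a two-finger parallel gripper is mounted at the origin on the work surface. World frame = base frame: x ahead of the robot, y to its left, z up, the work surface at z = 0. Lengths are in m, angles in rad, forces in N, time in s.
With the tool pointing down it reaches from about 0.425 to 0.925 m from the base axis. Payload 6.8 kg.
Tool frame: the origin (TCP) lies midway between the tips of the shut fingers; the grasp point (between the pads) lies 19 mm behind it; z points along the fingers, y is the line along which they close (so a half turn about z gives the same grasp; the last joint's range is limited). The gripper opens to 88 mm and grips with 3 to 60 N. Pads are 20 mm wide; open, the fingers measure 115 mm over their backs; the gripper's body (75 mm by 178 mm) begins 61 mm behind the grasp point.
Start: joints at [1.111, 0.477, 0.022, 1.555, -0.011, 1.109, -0.083], TCP at [0.233, -0.634, 0.223] pointing down, gripper open.
Joint ranges: [-2.96, 2.96], [-0.34, 2.1], [-1.41, 1.46], [0.24, 2.44], [-1.37, 4.51], [0.17, 1.92], [-2.96, 2.96]. Speed limits (rad/s): [2.39, 2.39, 3.14, 3.14, 3.14, 3.14, 3.14].

## Interface

Orientations are given as a rotation vector (axis times angle).
In Python, from rig import monitor, optics, order gives the robot as it stands.
- The arm moves only by the tool arm_command, never from a script. Its argument "series" is a list of rows, each a list of 6 numbers: the shift along the world's x, y, z in cm, then the turn, a rotation vector about the world's x, y, z in degrees. A call has 1 to 5 rows; each row shifts and turns the commanded pose from where the row before left it; what a row does not reach is not made up. A row lasts 1/8 s, in which the tool goes at most 62.5 mm and 10.7 degrees, less where a joint would pass 70% of its speed; a pose out of reach is approached as far as the arm can. A call with a gripper value outside its range is refused whole. "fingers" is the gripper command: -1 is fully open, 1 is shut, values between are in proportion, set as the call begins (left out, the last holds). The fingers move at their own pace and stop on an object; the grip force is fixed at half the most. Time passes only in rows, so rows that do not move let the fingers close. It gives the time, the measured TCP pose, the force, the opening and the grip force at its end, in the units of the state.
- monitor.get_state(): the state, without advancing time (a new reading comes with each control period).
- optics.get_image(name): name is "scene" or "side" or "wrist"; returns a dict with "color" (480x640x3 uint8, red, green, blue), "fx", "fy", "cx", "cy" (pixels), "R" (3x3) and "t" (3): a world point X has camera coordinates R X + t; the wrist camera has in their place "tool_from_camera" (4x4, takes a point from camera to tool coordinates, whose origin is the TCP and whose axes are the flange's). Camera axes: x right, y down, z forward; pixel columns grow to the right and rows downward; lengths in m; the calibration is good to about 2 mm. A picture is of the moment at which its call begins: read the wrist's pose just before it. There is no depth.
- order.hand_in(): hands the job in; it is judged then, once.
The state is a dict: "t": time; "qpos": joint angles; "joint_velocities": joint speeds; "joint_efforts": joint torques, N m; "ee_pos": TCP position; "tool_rot": TCP orientation; "contact_force": force on the tool from outside, world axes, zero at the start; "torque": the same for the moment, N m; "width": opening from 0.0 (shut) to 1.0 (fully open); "grip_force": force on a finger pad.
Only numpy, scipy, OpenCV 4.12 (cv2) and the standard library are available. Lean on these libraries where they do the work, as an engineer would, in place of code of your own. Each camera call takes 0.05 s, during which the arm holds its last target. There are 200 camera calls.

## Task

Stand the green spray can upright on the round cork mat, out of the way of the plywood bauble tray. Then turn the tray a quarter turn counter-clockwise (seen from above) around the brass post that holds its corner, keeping it flat on the table and on its post, until it rests against the black rubber stop with the red bauble under the press; only then push the press's red plunger fully down to its stop and let it come back up. Leave the flower pot, the orange bottle and the dish of beads where they are, and do not tip the can over.

Things in the scene. Friction and masses are not known exactly. Their poses are not given: they have to be found in the camera images.
- station: Fixed capping station. Origin: axis of the brass pivot post (12 mm diameter, 56 high) at table level, z up. In its frame (mm): green column x -75 to -41, y 110 to 160, 200 high, foot plate back to x -130; arm 34 wide at y 135, z 150 to 180, out to x 46; guide bush 34 diameter round the plunger, z 147 to 187. The tray, when home, lies along +y from the post.
- tray: Loose open plywood tray, 40 mm high, walls 6, floor 10, about 0.6 kg, contents fixed to it. Origin: underside, centre of the 15 mm square floor hole in which the post stands, so it turns about the post. It spans x -15 to 165, y -115 to 15 mm in its frame. At the start its +x is within 0.2 rad of the station's +x; when home its +x is along the station's +y and its face y = 15 is on the stop.
- push_corner (a point): Outer tray corner diagonally opposite the post, at tray x 165, y -115 mm, 20 mm above the underside. The long outer face at tray y -115, near this corner, is the one to push, towards the tray's +y.
- stop (a point): Centre of the face of the fixed black rubber end stop: station x -15, y 135, z 18 mm. The face is 36 wide along y, 24 high, and looks to the station's +x.
- cap (a point): Centre of the top of the gold cap (14 mm diameter) on the red bauble, fixed in the tray at tray x 135, y -35, 66 mm above the tray's underside.
- ram_axis (a point): Point fixed to the station on the plunger's vertical axis, at station x 35, y 135, 67 mm above the table: where the ram's foot stops. With the tray home the cap is right under it.
- plunger_top (a point): Centre of the top of the red mushroom plunger head (40 mm diameter, 15 mm thick), 225 mm above the table when up; moves down with the plunger. Below the arm the ram's foot (18 mm diameter) ends 90 mm above the table when up.
- plunger (a joint): Plunger travel in m: 0 up, 0.022 fully down at its stop. The spring takes about 3 N to start and 8 N at the stop, and lifts it again when released.
- can: Loose green spray can with a paper band, steel shoulder and white nozzle: 54 mm diameter up to 92 mm, shoulder 42 mm diameter up to 112 mm, nozzle 16 mm diameter to 124 mm; about 0.2 kg. Origin: centre of its underside. It starts upright on the table in the tray's swing path.
- mat: Fixed round cork mat, 110 mm diameter, 5 mm thick. Origin: centre of its underside, on the table. The can is to stand on it, wholly within its edge.
- pot: Bystander: grey concrete pot with red flowers, loose, up to about 98 mm across at the leaves, 112 mm high. Origin: centre of its underside.
- bottle: Bystander: orange glue bottle with black cap, loose, 58 mm diameter, 170 mm high, beside the tray near the post. Origin: centre of its underside.
- dish: Bystander: small white dish of gold beads, loose, 80 mm diameter, 30 mm high, beyond the tray's swing. Origin: centre of its underside.
Things that resemble listed ones, but are neither listed nor needed, are in the scene too. There is more than one size of the tray; the one meant has the size given above.

How it is judged:
By the outcome, as a careful person would: the job done as asked, in the order asked, and still so for the second after the job is handed in, with the robot touching nothing.
It also fails if it takes over 67 s, if anything falls off the work surface, if the arm or the gripper's body presses on something with over 40 N, if the wrist force passes 120 N, or if a joint passes its speed limit or range.

## Working session

There is one attempt and no reset: what is moved stays moved. The work goes in short steps, Python scripts to look and compute and a tool call to move; the robot and the scene stay as the last step left them, time stands still between calls to the robot, and variables do not carry over. Pictures are saved under pics/ and viewed, at most 10 in all, crops included, and the job is handed in when it is done.

Besides the shell and the picture viewer there is one more tool, called after "Call:" as name([rows], argument=value, ...), one row to a line, values as JSON. arm_command: Moves the arm, as the interface text tells. Its arguments: {"type":"object","properties":{"series":{"type":"array","items":{"type":"array","items":{"type":"number"}}},"fingers":{"type":"number"}},"required":["series"]}

```bash
mkdir -p pics
cat > h.py <<'E'
import numpy as np, cv2
from rig import monitor, optics, order
def grab(n,f=None):
    s=monitor.get_state(); d=optics.get_image(n)
    if f: cv2.imwrite('pics/'+f+'.png',cv2.cvtColor(d['color'],cv2.COLOR_RGB2BGR))
    if n=='wrist':
        T=np.array(d['tool_from_camera']);Rt=cv2.Rodrigues(np.array(s['tool_rot'],float))[0]
        d['Rc']=Rt@T[:3,:3]; d['o']=np.array(s['ee_pos'])+Rt@T[:3,3]
    else:
        d['Rc']=np.array(d['R']).T; d['o']=-d['Rc']@np.array(d['t'])
    return d
def ray(d,u,v): return d['Rc']@np.array([(u-d['cx'])/d['fx'],(v-d['cy'])/d['fy'],1.])
def onz(d,u,v,z):
    r=ray(d,u,v); return d['o']+r*(z-d['o'][2])/r[2]
def proj(d,X):
    c=d['Rc'].T@(np.array(X)-d['o']); return np.array([d['fx']*c[0]/c[2]+d['cx'],d['fy']*c[1]/c[2]+d['cy']])
E
python3 - <<'E'
from h import *
for n in('scene','side','wrist'):
    d=grab(n,n+'0'); print(n,d['o'].round(3),d['Rc'][:,2].round(2))
s=monitor.get_state();print(s)
E
```

```text
scene [1.055 0.013 0.904] [-0.58 -0.06 -0.82]
side [0.47  0.865 1.093] [ 0.02 -0.68 -0.74]
wrist [ 0.309 -0.605  0.385] [-0.28 -0.1  -0.95]
{'t': 0.15, 'qpos': array([ 1.11090597,  0.47760761,  0.02233278,  1.55620788, -0.01149746,
        1.10930723, -0.0830916 ]), 'joint_velocities': array([ 7.07170022e-06, -2.52345578e-03, -1.22272150e-03, -1.48070506e-03,
        1.05648443e-03, -2.15089653e-03,  3.95311436e-04]), 'joint_efforts': array([ 2.31397127e-03, -5.83286905e+01,  1.53641291e+00, -2.72877324e+01,
       -5.42241277e-02,  1.45272727e-02,  1.20919894e-04]), 'ee_pos': array([ 0.23243147, -0.63322303,  0.22191351]), 'tool_rot': array([-3.09176776e+00, -5.49569333e-01,  5.29236675e-04]), 'contact_force': array([ 0.48709173,  0.03226385, -0.577497  ]), 'torque': array([-0.04040279,  0.02797729, -0.05208943]), 'grip_force': 0.0, 'width': 1.0011704283085685}
```

View pics/scene0.png

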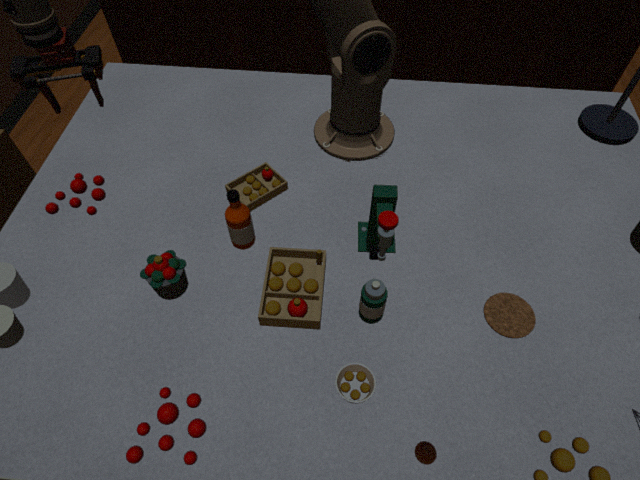

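View pics/side0.png

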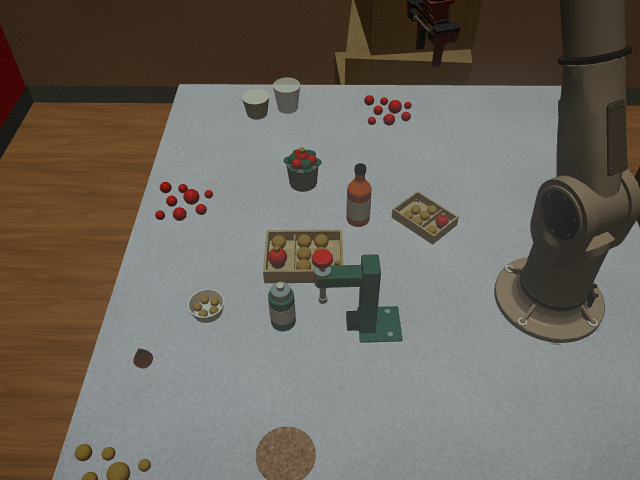

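The scene view shows the large tray at (293,288) with its post at about (319,257), the can at (373,300), the mat at (510,315), the plunger at (388,220), and the dish at (355,383). In the side view the can is at (282,305), the mat at (286,455) and the plunger at (322,258).

Run:
```python
from h import *
S=grab('scene');D=grab('side')
def blob(d,box,f):
    x0,y0,x1,y1=box; im=cv2.cvtColor(d['color'],cv2.COLOR_RGB2HSV)[y0:y1,x0:x1].astype(int)
    m=f(im[...,0],im[...,1],im[...,2]).astype(np.uint8)
    n,l,st,c=cv2.connectedComponentsWithStats(m)
    i=1+np.argmax(st[1:,4]); return c[i]+[x0,y0],st[i][:4]+[x0,y0,0,0],st[i][4]
brown=lambda h,s,v:(s>70)&(h<25)
red=lambda h,s,v:((h<6)|(h>172))&(s>170)&(v>90)
for n,d,b in(('scene',S,(470,280,550,350)),('side',D,(240,415,330,479))):
    c,bb,a=blob(d,b,brown); print('mat',n,c,bb,onz(d,*c,.005).round(4))
for n,d,b in(('scene',S,(370,205,405,235)),('side',D,(305,245,340,275))):
    c,bb,a=blob(d,b,red); print('plunger',n,c,bb,onz(d,*c,.219).round(4))
for n,d,b in(('scene',S,(350,270,395,330)),('side',D,(262,278,300,335))):
    c,bb,a=blob(d,b,lambda h,s,v:(h>60)&(h<100)&(s>80)); print('can green',n,c,bb,onz(d,*c,.075).round(4))
def crop(d,b,k): 
    x0,y0,x1,y1=b; return cv2.resize(d['color'][y0:y1,x0:x1],None,fx=k,fy=k,interpolation=cv2.INTER_CUBIC)
a=crop(S,(250,180,410,340),3.7);b=crop(D,(255,220,415,350),3.7)
a=cv2.convertScaleAbs(a,alpha=1.6)
cv2.imwrite('pics/c1.png',a[:,:,::-1]);cv2.imwrite('pics/c2.png',cv2.convertScaleAbs(b,alpha=1.4)[:,:,::-1])
```

```text
mat scene [509.13541076 315.02379603] [484 293  51  45] [0.5614 0.3705 0.005 ]
mat side [285.29090199 453.8227255 ] [256 427  60  52] [0.5593 0.3744 0.005 ]
plunger scene [387.99118943 217.98678414] [379 211  19  15] [0.4923 0.083  0.219 ]
plunger side [321.89380531 256.33185841] [312 249  20  15] [0.4967 0.0826 0.219 ]
can green scene [372.08045977 298.17816092] [361 285  26  22] [0.5884 0.0688 0.075 ]
can green side [281.52873563 299.17241379] [268 290  26  15] [0.5819 0.0736 0.075 ]
```

View pics/c1.png

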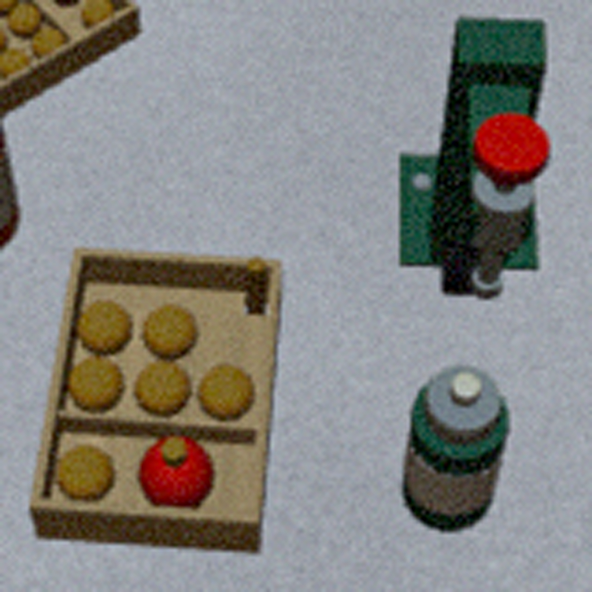

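View pics/c2.png

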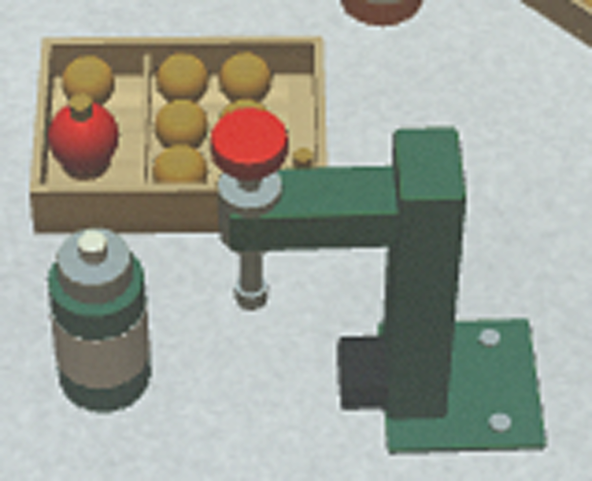

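The crops show the post's top at c1 (257,264) / c2 (303,155), the nozzle at c1 (466,384) / c2 (92,240), the tray's rim corners at c1 (281,262), (76,250), (33,508) and (260,522), and the cap at c1 (175,446) / c2 (81,102).

Run:
```python
from h import *
S=grab('scene');D=grab('side')
s=lambda u,v,z:onz(S,250+u/3.7,180+v/3.7,z).round(4)
d=lambda u,v,z:onz(D,255+u/3.7,220+v/3.7,z).round(4)
print('post',s(257,264,.056),d(303,155,.056))
print('nozzle',s(466,384,.124),d(92,240,.124))
print('cap',s(175,446,.066),d(81,102,.066))
for p in((281,262),(76,250),(33,508),(260,522)):print('tray s',s(*p,.04))
for p in((322,40),(44,40),(32,195)):print('tray d',d(*p,.04))
print('plunger',s(512,147,.225),d(249,137,.225))
for p in((528,320),(545,447),(388,452)):print('foot d',d(*p,.004))
print('foot s',s(400,152,.004), 'column top d',[d(*p,.2) for p in((458,128),(394,130),(400,200),(466,198))])
print('stop low d',d(340,408,.006))
for n,a,b,z in(('dish',(355,381),(206,303),.02),('bottletop',(233,193),(361,167),.17),('pot',(166,266),(303,160),.09)):print(n,onz(S,*a,z).round(3),onz(D,*b,z).round(3))
```

```text
post [ 0.4698 -0.0518  0.056 ] [ 0.4681 -0.0471  0.056 ]
nozzle [0.5831 0.0719 0.124 ] [0.5822 0.0755 0.124 ]
cap [ 0.604  -0.0839  0.066 ] [ 0.6029 -0.0794  0.066 ]
tray s [ 0.4558 -0.0384  0.04  ]
tray s [ 0.4592 -0.166   0.04  ]
tray s [ 0.6369 -0.1611  0.04  ]
tray s [ 0.633  -0.0334  0.04  ]
tray d [ 0.4565 -0.1588  0.04  ]
tray d [ 0.6337 -0.1567  0.04  ]
tray d [ 0.6303 -0.0272  0.04  ]
plunger [0.5014 0.0832 0.225 ] [0.4958 0.0897 0.225 ]
foot d [0.3346 0.035  0.004 ]
foot d [0.3304 0.1245 0.004 ]
foot d [0.4189 0.1292 0.004 ]
foot s [0.3329 0.0309 0.004 ] column top d [array([0.3878, 0.0598, 0.2   ]), array([0.4212, 0.0616, 0.2   ]), array([0.4191, 0.1092, 0.2   ]), array([0.3857, 0.1075, 0.2   ])]
stop low d [0.4458 0.1009 0.006 ]
dish [0.745 0.046 0.02 ] [0.751 0.044 0.02 ]
bottletop [ 0.416 -0.242  0.17 ] [ 0.415 -0.236  0.17 ]
pot [ 0.562 -0.367  0.09 ] [ 0.555 -0.357  0.09 ]
```

Call:
arm_command([
  [2.7, 5.4, 0.5, 0, 0, -4],
  [2.7, 5.4, 0.5, 0, 0, -4],
  [2.7, 5.4, 0.5, 0, 0, -4],
  [2.7, 5.4, 0, 0, 0, -4],
  [2.7, 5.4, 0, 0, 0, -4],
], fingers=-1)

```text
t: 0.98
ee_pos: [0.3684, -0.3619, 0.238]
tool_rot: [3.141, 0.001, 0.001]
contact_force: [1.5, -0.2, -0.3]
width: 0.998
grip_force: 0.0
```

Call:
arm_command([
  [2.7, 5.4, 0, 0, 0, 0],
  [2.7, 5.4, 0, 0, 0, 0],
  [2.7, 5.4, 0, 0, 0, 0],
  [2.7, 5.4, 0, 0, 0, 0],
  [2.7, 5.4, 0, 0, 0, 0],
])

```text
t: 1.6
ee_pos: [0.5033, -0.092, 0.238]
tool_rot: [3.141, 0.004, 0.001]
contact_force: [0.3, -0.2, -0.4]
width: 1.003
grip_force: 0.0
```

Call:
arm_command([
  [2.7, 5.4, 0, 0, 0, 0],
  [2.7, 5.4, 0, 0, 0, 0],
  [2.7, 5.4, 0, 0, 0, 0],
  [0, 0, 0, 0, 0, 0],
  [0, 0, 0, 0, 0, 0],
])

```text
t: 2.22
ee_pos: [0.5834, 0.0678, 0.2374]
tool_rot: [3.141, 0.004, -0.001]
contact_force: [-1.4, -0.8, -0.0]
width: 1.004
grip_force: 0.0
```

Run:
```python
from h import *
W=grab('wrist','w1'); print(W['o'])
for n,p in(('noz',(.583,.074,.124)),('post',(.469,-.049,.056)),('cap',(.6035,-.082,.066))):print(n,proj(W,p).round(0))
```

```text
[0.66516319 0.06773346 0.40039287]
noz [311. 236.]
post [432. 323.]
cap [486. 196.]
```

View pics/w1.png

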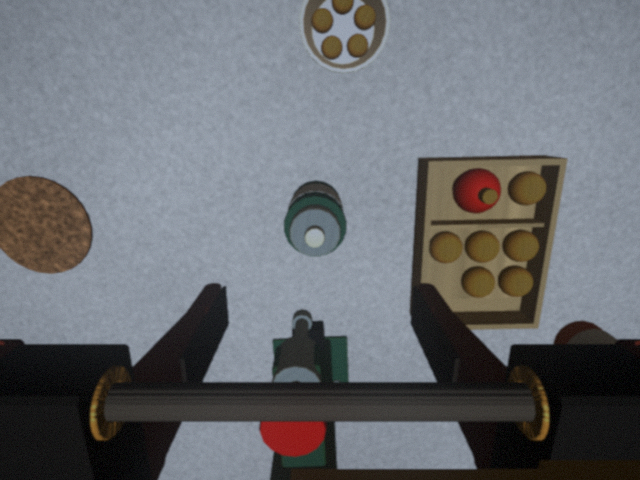

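The wrist view shows the nozzle at (314,237) against a predicted (311,236), so the fix is within about 2 mm; I descend and grasp.

Call:
arm_command([
  [0, 0.5, -4.5, 0, 0, 0],
  [0, 0, -4.5, 0, 0, 0],
  [0, 0, -4.5, 0, 0, 0],
  [0, 0, -4.5, 0, 0, 0],
  [0, 0, 0, 0, 0, 0],
])

```text
t: 2.9
ee_pos: [0.5807, 0.0707, 0.055]
tool_rot: [3.139, 0.001, -0.01]
contact_force: [0.1, 0.2, 1.8]
width: 1.002
grip_force: 0.0
```

Call:
arm_command([
  [0, 0, 0, 0, 0, 0],
  [0, 0, 0, 0, 0, 0],
  [0, 0, 0, 0, 0, 0],
  [0, 0, 0, 0, 0, 0],
  [0, 0, 0, 0, 0, 0],
], fingers=1)

```text
t: 3.52
ee_pos: [0.5844, 0.073, 0.0586]
tool_rot: [3.141, 0.004, 0.003]
contact_force: [-0.4, -1.5, 7.4]
width: 0.612
grip_force: 29.9
```

Call:
arm_command([
  [0, 0, 1, 0, 0, 0],
  [0, 0, 2, 0, 0, 0],
  [0, 0, 1, 0, 0, 0],
  [0, 0, 0, 0, 0, 0],
])

```text
t: 4.03
ee_pos: [0.5844, 0.0735, 0.099]
tool_rot: [-3.141, -0.004, -0.004]
contact_force: [0.6, -1.1, -1.9]
width: 0.612
grip_force: 29.9
```

Call:
arm_command([
  [-0.4, 3, 0, 0, 0, 0],
  [-0.4, 5, 0, 0, 0, 0],
  [-0.4, 5, 0, 0, 0, 0],
  [-0.4, 5, 0, 0, 0, 0],
  [-0.4, 5, 0, 0, 0, 0],
])

```text
t: 4.65
ee_pos: [0.5631, 0.3046, 0.0971]
tool_rot: [3.141, 0.004, -0.001]
contact_force: [0.5, -0.1, -2.1]
width: 0.611
grip_force: 29.9
```

Call:
arm_command([
  [-0.2, 4, 0, 0, 0, 0],
  [-0.2, 2.9, 0, 0, 0, 0],
  [0, 0, 0, 0, 0, 0],
  [0, 0, -1.8, 0, 0, 0],
  [0, 0, 0, 0, 0, 0],
])

```text
t: 5.28
ee_pos: [0.5589, 0.3692, 0.0769]
tool_rot: [3.138, 0.001, -0.005]
contact_force: [-0.4, 0.0, -2.2]
width: 0.611
grip_force: 29.9
```

Run:
```python
from h import *
D=grab('side','s2'); im=D['color'][320:479,200:400]
cv2.imwrite('pics/s2c.png',cv2.convertScaleAbs(cv2.resize(im,None,fx=3.5,fy=3.5),alpha=1.3)[:,:,::-1])
```

```text
(no output)
```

View pics/s2c.png

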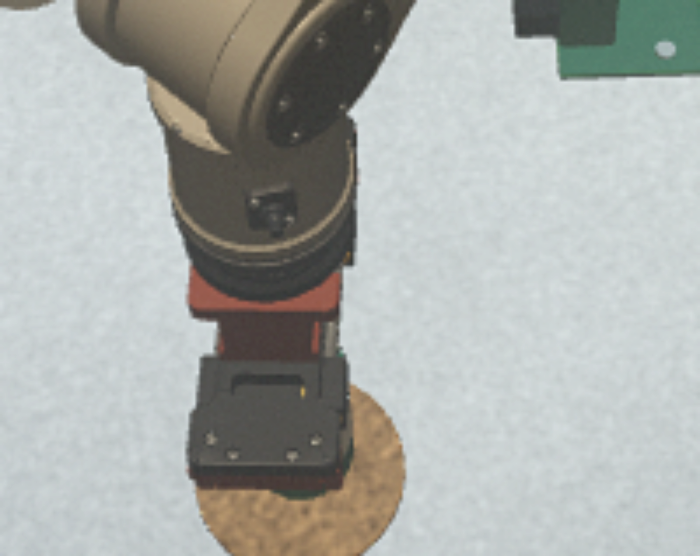

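The side view shows the can held over the mat, as measured; I lower it and release.

Call:
arm_command([
  [0, 0, -1.0, 0, 0, 0],
  [0, 0, -0.3, 0, 0, 0],
  [0, 0, 0, 0, 0, 0],
  [0, 0, 0, 0, 0, 0],
])

```text
t: 5.82
ee_pos: [0.5597, 0.3725, 0.0669]
tool_rot: [-3.141, -0.004, -0.001]
contact_force: [-0.6, 0.3, -1.9]
width: 0.609
grip_force: 29.9
```

Call:
arm_command([
  [0, 0, -0.2, 0, 0, 0],
  [0, 0, -0.1, 0, 0, 0],
  [0, 0, 0, 0, 0, 0],
  [0, 0, 0, 0, 0, 0],
])

```text
t: 6.32
ee_pos: [0.5597, 0.3724, 0.0638]
tool_rot: [-3.142, -0.004, -0.0]
contact_force: [-0.6, -0.2, -0.2]
width: 0.616
grip_force: 29.9
```

Call:
arm_command([
  [0, 0, 0, 0, 0, 0],
  [0, 0, 0, 0, 0, 0],
  [0, 0, 0, 0, 0, 0],
  [0, 0, 0, 0, 0, 0],
], fingers=-1)

```text
t: 6.82
ee_pos: [0.5596, 0.3724, 0.0637]
tool_rot: [-3.142, -0.004, -0.0]
contact_force: [0.1, 0.3, 0.2]
width: 0.991
grip_force: 0.0
```

Call:
arm_command([
  [0, 0, 3, 0, 0, 0],
  [0, 0, 6, 0, 0, 0],
  [0, 0, 6, 0, 0, 0],
  [0, 0, 6, 0, 0, 0],
  [0, 0, 3, 0, 0, 0],
])

```text
t: 7.45
ee_pos: [0.5604, 0.3732, 0.3081]
tool_rot: [-3.138, -0.004, -0.007]
contact_force: [-0.0, -0.8, -0.4]
width: 1.0
grip_force: 0.0
```

Run:
```python
from h import *
W=grab('wrist','w2')
for z,f in((.092,0),(.005,0)):
  for a in np.arange(0,6.3,.4):
    r=.027 if z>.05 else .055
    p=proj(W,(.5597+r*np.cos(a),.3724+r*np.sin(a),z)).astype(int).tolist(); cv2.circle(W['color'],p,2,(255,0,255),-1)
cv2.imwrite('pics/w2.png',W['color'][:,:,::-1]); print(monitor.get_state()['ee_pos'],monitor.get_state()['width'])
```

```text
[0.56128683 0.37396615 0.31127782] 1.0002712960389382
```

View pics/w2.png

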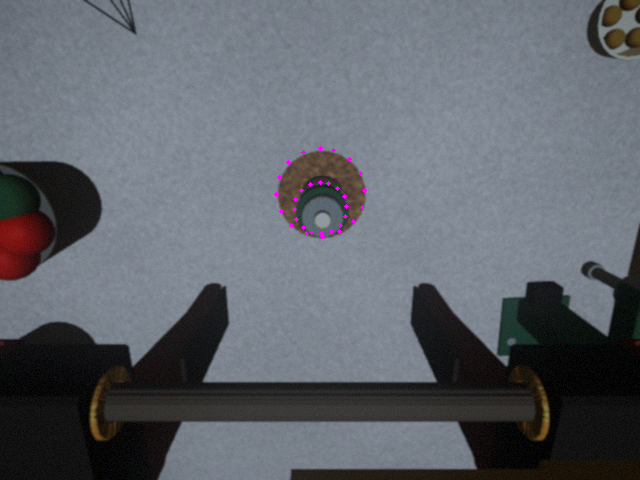

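The can stands upright, well inside the mat's edge (the predicted outlines match). Next I carry the shut gripper to the tray's outer face, turning it −90° on the way.

Call:
arm_command([
  [0.6, -3, 0, 0, 0, -9],
  [0.6, -5.7, 0, 0, 0, -9],
  [0.6, -5.7, 0, 0, 0, -9],
  [0.6, -5.7, 0, 0, 0, -9],
  [0.6, -5.7, 0, 0, 0, -9],
], fingers=1)

```text
t: 8.12
ee_pos: [0.5894, 0.1124, 0.3033]
tool_rot: [2.901, -1.206, -0.0]
contact_force: [0.9, 0.2, -0.2]
width: 0.47
grip_force: 0.0
```

Call:
arm_command([
  [0.6, -5.7, 0, 0, 0, -9],
  [0.6, -5.7, 0, 0, 0, -9],
  [0.6, -5.7, 0, 0, 0, -9],
  [0.5, -5.7, 0, 0, 0, -8],
  [0.4, -5.7, 0, 0, 0, -7],
])

```text
t: 8.75
ee_pos: [0.6164, -0.1724, 0.3033]
tool_rot: [2.277, -2.164, -0.0]
contact_force: [0.9, -0.2, -0.8]
width: 0.002
grip_force: 0.0
```

Call:
arm_command([
  [0, -2, -6, 0, 0, 0],
  [0, 0, -6, 0, 0, 0],
  [0, 0, -5, 0, 0, 0],
  [0, 0, 0, 0, 0, 0],
  [0, 0, 0, 0, 0, 0],
])

```text
t: 9.38
ee_pos: [0.6178, -0.1907, 0.1362]
tool_rot: [-2.281, 2.159, -0.003]
contact_force: [0.7, -0.9, 0.6]
width: 0.007
grip_force: 0.0
```

Run:
```python
from h import *
W=grab('wrist','w3');print(monitor.get_state()['qpos'].round(2))
for p in((.4558,-.0365),(.4575,-.162),(.635,-.159),(.632,-.031)):
    cv2.circle(W['color'],proj(W,(*p,.04)).astype(int).tolist(),3,(255,0,255),-1)
cv2.imwrite('pics/w3.png',W['color'][:,:,::-1])
```

```text
[ 0.13  0.52  0.1   1.71 -0.06  0.91 -2.83]
```

View pics/w3.png

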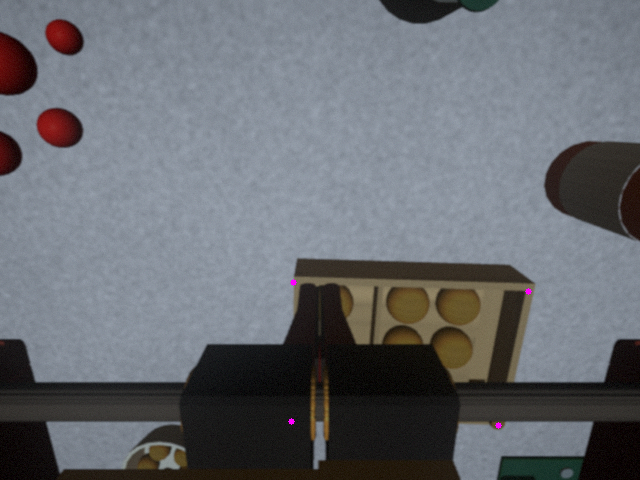

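The wrist view shows the tray's outer rim from (295,279) to (533,283), within a few mm of the prediction and clear of the fingertips. I go down beside it and then sweep along the arc.

Call:
arm_command([
  [0, 0, -4, 0, 0, 0],
  [0, 0, -4, 0, 0, 0],
  [0, 0, -3.3, 0, 0, 0],
  [0, 0, 0, 0, 0, 0],
  [0, 0, 0, 0, 0, 0],
])

```text
t: 10.05
ee_pos: [0.6186, -0.191, 0.024]
tool_rot: [-2.28, 2.158, -0.005]
contact_force: [0.4, 0.1, 0.6]
width: 0.003
grip_force: 0.0
```

Run:
```python
import numpy as np
P=np.array([.469,-.049]);r=np.array([.145,-.125]);o=None
for f in [1.6]+list(np.arange(6,93,6))+[92.3]:
    t=np.radians(f);q=P+[np.cos(t)*r[0]-np.sin(t)*r[1],np.sin(t)*r[0]+np.cos(t)*r[1]]
    print(round(f,1),q.round(4),'' if o is None else ((q-o)*100).round(2));o=q
```

```text
1.6 [ 0.6174 -0.1699] 
6 [ 0.6263 -0.1582] [0.88 1.17]
12 [ 0.6368 -0.1411] [1.05 1.7 ]
18 [ 0.6455 -0.1231] [0.87 1.8 ]
24 [ 0.6523 -0.1042] [0.68 1.89]
30 [ 0.6571 -0.0848] [0.48 1.95]
36 [ 0.6598 -0.0649] [0.27 1.99]
42 [ 0.6604 -0.0449] [0.06 2.  ]
48 [ 0.6589 -0.0249] [-0.15  2.  ]
54 [ 0.6554 -0.0052] [-0.36  1.97]
60 [0.6498 0.0141] [-0.56  1.92]
66 [0.6422 0.0326] [-0.76  1.85]
72 [0.6327 0.0503] [-0.95  1.77]
78 [0.6214 0.0668] [-1.13  1.66]
84 [0.6085 0.0821] [-1.29  1.53]
90 [0.594 0.096] [-1.45  1.39]
92.3 [0.5881 0.1009] [-0.59  0.49]
```

Call:
arm_command([
  [0, 1.0, 0, 0, 0, 0],
  [0, 0.9, 0, 0, 0, 0],
  [0.4, 0.6, 0, 0, 0, 1],
  [0.4, 0.6, 0, 0, 0, 2],
  [0.5, 0.9, 0, 0, 0, 3],
])

```text
t: 10.68
ee_pos: [0.6318, -0.153, 0.0233]
tool_rot: [-2.391, 2.037, -0.01]
contact_force: [4.1, -5.4, 1.9]
width: 0.002
grip_force: 3.0
```

Call:
arm_command([
  [0.5, 0.8, 0, 0, 0, 3],
  [0.4, 0.9, 0, 0, 0, 3],
  [0.5, 0.9, 0, 0, 0, 3],
  [0.3, 0.9, 0, 0, 0, 3],
  [0.4, 1.0, 0, 0, 0, 3],
])

```text
t: 11.3
ee_pos: [0.6528, -0.1069, 0.0232]
tool_rot: [-2.638, 1.706, -0.008]
contact_force: [0.8, -5.0, 4.1]
width: 0.004
grip_force: 2.7
```

Call:
arm_command([
  [0.25, 1.0, 0, 0, 0, 3],
  [0.25, 1.0, 0, 0, 0, 3],
  [0.15, 1.0, 0, 0, 0, 3],
  [0.1, 1.0, 0, 0, 0, 3],
  [0.05, 1.0, 0, 0, 0, 3],
])

```text
t: 11.92
ee_pos: [0.6605, -0.0566, 0.0232]
tool_rot: [2.838, -1.347, 0.007]
contact_force: [1.9, -5.0, 3.9]
width: 0.004
grip_force: 2.3
```

Call:
arm_command([
  [0, 1.0, 0, 0, 0, 3],
  [0, 1.0, 0, 0, 0, 3],
  [-0.1, 1.0, 0, 0, 0, 3],
  [-0.1, 1.0, 0, 0, 0, 3],
  [-0.2, 1.0, 0, 0, 0, 3],
])

```text
t: 12.55
ee_pos: [0.6551, -0.0049, 0.0218]
tool_rot: [-2.991, 0.962, -0.002]
contact_force: [2.6, -2.7, 2.8]
width: 0.01
grip_force: 2.3
```

Call:
arm_command([
  [-0.2, 1.0, 0, 0, 0, 3],
  [-0.3, 1.0, 0, 0, 0, 3],
  [-0.3, 0.9, 0, 0, 0, 3],
  [-0.4, 0.9, 0, 0, 0, 3],
  [-0.4, 0.9, 0, 0, 0, 3],
])

```text
t: 13.18
ee_pos: [0.6375, 0.0424, 0.0209]
tool_rot: [3.091, -0.563, -0.002]
contact_force: [1.3, -1.3, 0.1]
width: 0.006
grip_force: 0.9
```

Call:
arm_command([
  [-0.5, 0.9, 0, 0, 0, 3],
  [-0.5, 0.9, 0, 0, 0, 3],
  [-0.5, 0.85, 0, 0, 0, 3],
  [-0.6, 0.8, 0, 0, 0, 3],
  [0, 0, 0, 0, 0, 0],
])

```text
t: 13.8
ee_pos: [0.6167, 0.0776, 0.0213]
tool_rot: [-3.132, 0.239, 0.002]
contact_force: [1.7, -0.5, -0.3]
width: 0.009
grip_force: 0.0
```

Call:
arm_command([
  [-0.6, 0.6, 0, 0, 0, 2],
  [-0.6, 0.6, 0, 0, 0, 2],
  [-0.5, 0.5, 0, 0, 0, 2],
  [-0.5, 0.3, 0, 0, 0, 2],
  [0, 0, 0, 0, 0, 0],
])

```text
t: 14.42
ee_pos: [0.5949, 0.0968, 0.0214]
tool_rot: [-3.141, 0.021, 0.001]
contact_force: [-1.1, -0.6, -0.0]
width: 0.003
grip_force: 0.0
```

Run:
```python
from h import *
s=monitor.get_state();print(s['ee_pos'],s['contact_force'])
D=grab('scene')
im=D['color'][180:340,290:500]
cv2.imwrite('pics/s4.png',cv2.convertScaleAbs(cv2.resize(im,None,fx=3.7,fy=3.7,interpolation=2),alpha=1.6)[:,:,::-1])
```

```text
[0.59487813 0.09684906 0.02136393] [-1.11040163 -0.63254001 -0.03416604]
```

View pics/s4.png

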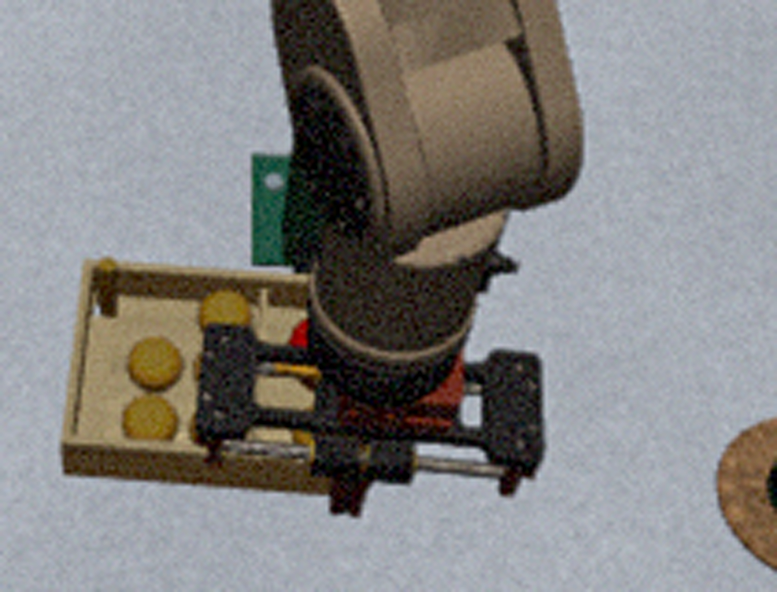

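The scene view shows the tray nearly home, with its rim still a few degrees from the stop. I keep pushing gently until the force rises.

Call:
arm_command([
  [-0.3, 0.15, 0, 0, 0, 1],
  [-0.3, 0.1, 0, 0, 0, 1],
  [0, 0, 0, 0, 0, 0],
])

```text
t: 14.85
ee_pos: [0.5898, 0.0994, 0.0216]
tool_rot: [-3.14, -0.033, -0.001]
contact_force: [2.4, 1.5, 0.7]
width: 0.004
grip_force: 1.2
```

Call:
arm_command([
  [-0.3, 0, 0, 0, 0, 0.5],
  [0, 0, 0, 0, 0, 0],
])

```text
t: 15.1
ee_pos: [0.5873, 0.0995, 0.0218]
tool_rot: [-3.14, -0.046, -0.003]
contact_force: [3.1, 2.9, -0.1]
width: 0.002
grip_force: 1.9
```

Call:
arm_command([
  [-0.2, 0, 0, 0, 0, 0],
  [0, 0, 0, 0, 0, 0],
])

```text
t: 15.35
ee_pos: [0.5867, 0.0995, 0.0222]
tool_rot: [-3.14, -0.046, -0.007]
contact_force: [6.3, 4.0, -1.9]
width: 0.003
grip_force: 3.4
```

Call:
arm_command([
  [-0.2, 0, 0, 0, 0, 0],
  [0, 0, 0, 0, 0, 0],
  [0, 0, 0, 0, 0, 0],
])

```text
t: 15.72
ee_pos: [0.5866, 0.0994, 0.0227]
tool_rot: [-3.139, -0.045, -0.012]
contact_force: [9.7, 3.9, -2.0]
width: 0.004
grip_force: 5.1
```

Call:
arm_command([
  [0.4, 0, 0, 0, 0, 0],
  [1, 0, 0, 0, 0, 0],
  [3, 0, 0, 0, 0, 0],
  [1, 0, 5, 0, 0, 0],
  [0, 0, 6, 0, 0, 0],
])

```text
t: 16.35
ee_pos: [0.6358, 0.0973, 0.1307]
tool_rot: [3.14, 0.044, -0.008]
contact_force: [0.1, 1.0, -0.3]
width: 0.009
grip_force: 0.0
```

Call:
arm_command([
  [0, 0, 6, 0, 0, 0],
  [0, 0, 6, 0, 0, 0],
  [0, 0, 3, 0, 0, 0],
  [0, 0, 0, 0, 0, 0],
  [0, 0, 0, 0, 0, 0],
])

```text
t: 16.98
ee_pos: [0.6356, 0.0979, 0.2795]
tool_rot: [3.14, 0.045, -0.005]
contact_force: [-0.8, 0.7, -0.9]
width: 0.007
grip_force: 0.0
```

Run:
```python
from h import *
W=grab('wrist')
P=np.array([.469,-.049]);a=np.radians(2.4);R=np.array([[np.cos(a),-np.sin(a)],[np.sin(a),np.cos(a)]])
for x,y,z in((.035,.135,.225),(.115,.165,.04),(.115,-.015,.04),(-.015,-.015,.04),(0,0,.056),(.035,.135,.066),(-.015,.165,.04)):
    q=P+R@[x,y]; p=proj(W,(*q,z)); print((x,y,z),q.round(4),p.round(0)); cv2.circle(W['color'],p.astype(int).tolist(),2,(255,0,255),-1)
cv2.imwrite('pics/w5.png',cv2.convertScaleAbs(W['color'],alpha=1.3)[:,:,::-1])
```

```text
(0.035, 0.135, 0.225) [0.4983 0.0873] [328. 439.]
(0.115, 0.165, 0.04) [0.577  0.1207] [297. 252.]
(0.115, -0.015, 0.04) [ 0.5845 -0.0592] [457. 250.]
(-0.015, -0.015, 0.04) [ 0.4546 -0.0646] [446. 350.]
(0, 0, 0.056) [ 0.469 -0.049] [439. 347.]
(0.035, 0.135, 0.066) [0.4983 0.0873] [325. 326.]
(-0.015, 0.165, 0.04) [0.4471 0.1152] [301. 351.]
```

View pics/w5.png

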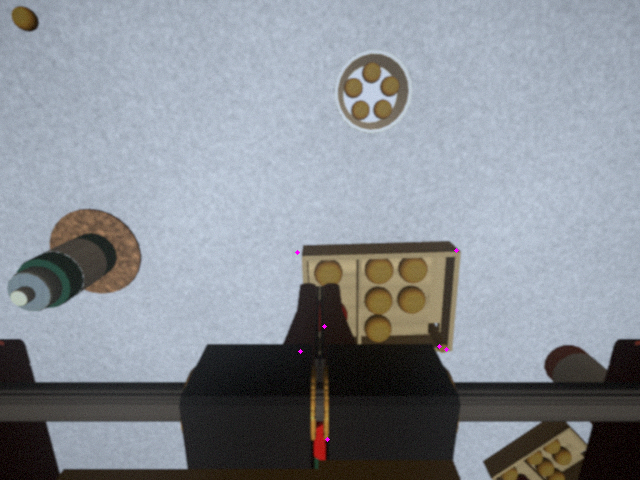

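Pixel check: the tray's rim runs from (303,255) to (457,250), within about 1° of the home outline. It also took nearly 10 N without moving, so it rests on the stop. Now the plunger.

Call:
arm_command([
  [-2.8, -0.2, 0, 0, 0, 0],
  [-4, -0.4, 0, 0, 0, 0],
  [-4, -0.4, 0, 0, 0, 0],
  [-3, -0.2, 0, 0, 0, 0],
  [0, 0, 0, 0, 0, 0],
])

```text
t: 17.65
ee_pos: [0.4963, 0.086, 0.2801]
tool_rot: [3.14, 0.046, -0.005]
contact_force: [0.8, 0.7, -0.1]
width: 0.006
grip_force: 0.0
```

Call:
arm_command([
  [0, 0, -2, 0, 0, 0],
  [0, 0, -2, 0, 0, 0],
  [0, 0, -1, 0, 0, 0],
  [0, 0, 0, 0, 0, 0],
])

```text
t: 18.15
ee_pos: [0.4985, 0.0864, 0.2303]
tool_rot: [3.141, 0.045, -0.004]
contact_force: [-0.3, 0.9, -0.0]
width: 0.006
grip_force: 0.0
```

Run:
```python
from h import *
s=monitor.get_state();print(s['ee_pos'],s['contact_force'])
def red(d,b):
    x0,y0,x1,y1=b;h=cv2.cvtColor(d['color'],cv2.COLOR_RGB2HSV)[y0:y1,x0:x1].astype(int)
    m=((h[...,0]<6)|(h[...,0]>172))&(h[...,1]>170)&(h[...,2]>90)
    n,l,st,c=cv2.connectedComponentsWithStats(m.astype(np.uint8));return [(c[i].round(1)+[x0,y0],(st[i]+[x0,y0,0,0,0]).tolist()) for i in range(1,n) if st[i][4]>8]
S=grab('scene');D=grab('side')
print('scene',red(S,(340,190,450,320)));print('side',red(D,(280,230,370,330)))
for q in((.4975,.0855,.219),(.4985,.0865,.04)):print(proj(S,q).round(1),proj(D,q).round(1))
```

```text
[0.49845624 0.08644253 0.23030962] [-0.26008888  0.93119471 -0.00944821]
scene [(array([386. , 219.6]), [379, 211, 19, 15, 125]), (array([377.6, 269.9]), [371, 263, 15, 13, 112])]
side [(array([321.8, 260.7]), [313, 259, 19, 5, 75]), (array([322.7, 313.3]), [315, 307, 17, 12, 120])]
[389.2 220.2] [321.5 257.5]
[380.2 271.1] [321.9 314.8]
```

The bauble is at scene (378,270) and side (323,313), within about 2 px of its home prediction under the ram, and the fingers are over the head. I press.

Call:
arm_command([
  [0, 0, -0.7, 0, 0, 0],
  [0, 0, -0.6, 0, 0, 0],
  [0, 0, -0.6, 0, 0, 0],
  [0, 0, 0, 0, 0, 0],
])

```text
t: 18.75
ee_pos: [0.4995, 0.0868, 0.2128]
tool_rot: [-3.141, -0.045, -0.003]
contact_force: [2.1, 0.1, 6.1]
width: 0.008
grip_force: 2.9
```

Call:
arm_command([
  [0, 0, -0.5, 0, 0, 0],
  [0, 0, -0.5, 0, 0, 0],
  [0, 0, 0, 0, 0, 0],
  [0, 0, 0, 0, 0, 0],
])

```text
t: 19.25
ee_pos: [0.4996, 0.0869, 0.2034]
tool_rot: [-3.141, -0.045, -0.004]
contact_force: [0.6, 0.5, 7.6]
width: 0.004
grip_force: 3.9
```

Call:
arm_command([
  [0, 0, -0.3, 0, 0, 0],
  [0, 0, -0.2, 0, 0, 0],
  [0, 0, 0, 0, 0, 0],
  [0, 0, 0, 0, 0, 0],
])

```text
t: 19.75
ee_pos: [0.4999, 0.0869, 0.2029]
tool_rot: [3.14, 0.045, 0.007]
contact_force: [-14.5, -4.4, 45.0]
width: 0.007
grip_force: 22.8
```

It hit its hard stop at z = 0.203 (22 mm of travel). I release, then clear the station.

Call:
arm_command([
  [0, 0, 0.5, 0, 0, 0],
  [0, 0, 1.0, 0, 0, 0],
  [0, 0, 1.0, 0, 0, 0],
  [0, 0, 2, 0, 0, 0],
  [0, 0, 4, 0, 0, 0],
])

```text
t: 20.38
ee_pos: [0.4967, 0.0859, 0.2811]
tool_rot: [3.14, 0.045, -0.009]
contact_force: [0.4, -0.6, 0.0]
width: 0.003
grip_force: 0.0
```

Call:
arm_command([
  [0, 0, 3, 0, 0, 0],
  [3, 0, 0, 0, 0, 0],
  [4, 0, 0, 0, 0, 0],
  [4, 0, 0, 0, 0, 0],
  [4, 0, 0, 0, 0, 0],
])

```text
t: 21.0
ee_pos: [0.649, 0.0862, 0.3113]
tool_rot: [3.141, 0.045, -0.004]
contact_force: [0.4, 0.4, 0.4]
width: 0.006
grip_force: 0.0
```

Call:
arm_command([
  [3, -4, 0, 0, 0, 0],
  [0, -5, 0, 0, 0, 0],
  [0, -5, 0, 0, 0, 0],
  [0, -5, 0, 0, 0, 0],
  [0, -4, 0, 0, 0, 0],
])

```text
t: 21.62
ee_pos: [0.6774, -0.1461, 0.3112]
tool_rot: [3.141, 0.043, -0.004]
contact_force: [0.6, 0.7, 0.4]
width: 0.007
grip_force: 0.0
```

Run:
```python
from h import *
s=monitor.get_state();print(s['ee_pos'],s['contact_force'])
def comp(d,b,f):
    x0,y0,x1,y1=b;h=cv2.cvtColor(d['color'],cv2.COLOR_RGB2HSV)[y0:y1,x0:x1].astype(int)
    m=f(h[...,0],h[...,1],h[...,2]).astype(np.uint8)
    n,l,st,c=cv2.connectedComponentsWithStats(m);return [(c[i].round(1)+[x0,y0]).tolist()+(st[i]+[x0,y0,0,0,0]).tolist() for i in range(1,n) if st[i][4]>15]
red=lambda h,s,v:((h<6)|(h>172))&(s>170)&(v>90)
wood=lambda h,s,v:(h>8)&(h<28)&(s>60)
S=grab('scene');D=grab('side')
print('scene red',comp(S,(340,190,450,320),red));print('side red',comp(D,(280,230,370,330),red))
for n,d,b in(('scene',S,(300,235,400,330)),('side',D,(240,255,400,345))):
    x0,y0,x1,y1=b;h=cv2.cvtColor(d['color'],cv2.COLOR_RGB2HSV)[y0:y1,x0:x1].astype(int)
    m=(wood(h[...,0],h[...,1],h[...,2])).astype(np.uint8);m=cv2.morphologyEx(m,cv2.MORPH_CLOSE,np.ones((5,5)))
    c=max(cv2.findContours(m,0,2)[0],key=cv2.contourArea)
    print(n,'tray',(cv2.boxPoints(cv2.minAreaRect(c))+[x0,y0]).round(0).tolist())
P=np.array([.469,-.049])
for a in(2.5,):
  a=np.radians(a);R=np.array([[np.cos(a),-np.sin(a)],[np.sin(a),np.cos(a)]])
  for x,y,z in((.115,.165,.04),(.115,-.015,.04),(-.015,-.015,.04),(-.015,.165,.04)):
    q=[*(P+R@[x,y]),z];print(x,y,proj(S,q).round(0),proj(D,q).round(0))
g=lambda h,s,v:(h>60)&(h<100)&(s>80)
print('can',comp(S,(470,240,560,350),g),comp(D,(240,380,340,479),g), proj(S,(.5597,.3724,.08)),proj(D,(.5597,.3724,.08)))
```

```text
[ 0.6774386  -0.14605546  0.31119745] [0.58494428 0.65872967 0.36977754]
scene red [[388.0, 218.1, 379, 211, 19, 15, 234], [377.6, 270.0, 370, 263, 16, 14, 127]]
side red [[322.0, 256.4, 313, 250, 19, 14, 217], [322.8, 313.4, 315, 307, 17, 13, 124]]
scene tray [[309.0, 310.0], [309.0, 238.0], [392.0, 238.0], [392.0, 310.0]]
side tray [[283.0, 262.0], [345.0, 260.0], [348.0, 336.0], [285.0, 338.0]]
0.115 0.165 [395. 304.] [284. 328.]
0.115 -0.015 [311. 299.] [285. 262.]
-0.015 -0.015 [315. 249.] [343. 261.]
-0.015 0.165 [393. 253.] [347. 326.]
can [[519.2, 298.5, 508, 283, 29, 26, 213], [505.9, 318.3, 498, 311, 19, 13, 44]] [[284.2, 437.1, 269, 421, 30, 24, 154]] [522.16990896 297.50181158] [282.77655526 433.95927216]
```

```bash
python3 -c "
from rig import order; print(order.hand_in())"
```

```text
the job is handed in; nothing more can be done
None
```

The job is handed in after about 22 s of robot time: the can stands upright on the mat, the tray rests against the stop with the red bauble under the press, and the plunger was pushed fully down to its stop and came back up; I did not re-measure the pot, bottle and dish afterwards.

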